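Eject and unload the insert nest

TASK

Unload the nest fixture: draw its slide out to the stop by the handle, throw the ejector lever fully over so that the pins push the flanged inserts up out of their wells, and put every insert (there may be two to four) into the small dark steel tray, standing or lying. Then throw the lever fully back so that the pins are down and push the empty slide fully home. The lever may be thrown over only while the slide is fully out, and the slide must stay out until the pins are down again; leave the white bottle beside the nest and the caliper where they are.

Things in the scene. Friction and masses are not known exactly. Their poses are not given: they have to be found in the camera images.
- nest: Fixed nest fixture: grey base 345 x 176 mm (x, y), 36 mm high, reaching forward to x = -150 mm, with an aluminium housing over x = 0 to 190, y = -88 to 88 mm, roof 118 mm high. Origin: table height, under the middle of the housing's front edge; x runs into the housing, y to the left, the slide comes out towards -x.
- housing_front (a point): Middle of the front edge of the housing's roof, 118 mm above the table. Four 18 mm ejector pins stand in the base in front of it, at nest x = -100 and -46 mm, y = -45 and +45 mm, under the four wells of the fully drawn slide. The drawn slide's top is 98 mm above the table.
- slide (a joint): How far the slide is drawn out of the housing towards the nest's -x, in m: 0 fully home, 0.135 at its stop. About 4 N of friction; it stays where it is left.
- slide_handle (a point): Middle of the slide's handle: a level steel bar 12 mm thick, 90 mm long along the nest's y, 84 mm above the table, with a clear gap of 39 mm to the slide's front plate (top at 104 mm). Axes as the nest's. It moves with the slide; at home it is at nest x = -53 mm. It can be pinched from above.
- ejector_lever (a joint): Ejector lever's angle, rad: 0 (or a little more) leaning to the nest's -x, pins down; 1.2 at its other stop, leaning to +x, pins up, inserts raised 30 mm (flange tops 128 mm above the table). The pins rise together, in proportion to the angle. It takes about 7 N at the ball and stays where it is left.
- lever_ball (a point): Centre of the black ball, 24 mm diameter, at the end of the ejector lever, a 12 mm rod on the nest's right (-y) side. It goes on an arc of 100 mm radius about point lever_axis: from nest x = -116 to -4 mm, 112 mm above the table at both ends, 130 mm in the middle.
- lever_axis (a point): The ejector lever's pivot, level along the nest's y, at nest x = -60, y = -133 mm, 30 mm above the table, between two bracket plates 42 mm high. Axes as the nest's.
- tray: Loose small dark steel parts tray, empty, outside 112 mm (x) by 150 mm (y), walls and floor 3 mm thick, rim 24 mm high, on the worktop to the right of the nest. Origin: centre of its underside. (The larger beige tray behind it, with brass bits in it, is fixed clutter.) The press head hangs over the worktop just behind it, 0.46 m up and more: stay low there.
- insert_a: Steel insert, 58 mm tall, 0.11 kg: round shank 34 mm diameter, 46 mm long, under a square flange 44 x 44 x 12 mm. Origin: centre of the shank's underside; z to the flange, x and y square to its sides. Stands in a well of the slide, flange flush with the top, so ungrippable until its pin has raised it 30 mm (then still 16 mm deep in the well). May be absent.
- insert_b: Another steel insert exactly like insert_a, with its origin and axes placed likewise, in another well of the slide. May be absent.
- insert_c: Another steel insert exactly like insert_a, with its origin and axes placed likewise, in another well of the slide. May be absent.
- insert_d: Another steel insert exactly like insert_a, with its origin and axes placed likewise, in another well of the slide. May be absent.
- bottle_1: White flat bottle with a short neck, 57 x 104 mm, 110 mm tall, a loose bystander to the right of the housing. Origin: centre of its underside.
- caliper: Steel caliper lying flat, 76 x 202 mm, 13 mm thick, a loose bystander at the right. Origin: centre of its underside.

How it is judged:
On the way, in this order (a step that is already met when the one before it is completed fails the run):
1. the slide is drawn out to its stop with the lever still back (value of joint slide above 0.129 m and value of joint ejector_lever below 0.3 rad), for 0.2 s.
2. the lever is fully over and every insert is raised by its pin (value of joint ejector_lever above 1.08 rad and z of each of insert_a, insert_b, insert_c, insert_d in the frame of nest above 0.062 m), for 0.2 s.
3. every insert is in the tray and let go (x of insert_a in the frame of tray between -0.053 and 0.053 m and y of insert_a in the frame of tray between -0.072 and 0.072 m and z of insert_a in the frame of tray between -0.005 and 0.05 m and contact force between the fingers and insert_a below 0.1 N and x of insert_b in the frame of tray between -0.053 and 0.053 m and y of insert_b in the frame of tray between -0.072 and 0.072 m and z of insert_b in the frame of tray between -0.005 and 0.05 m and contact force between the fingers and insert_b below 0.1 N and x of insert_c in the frame of tray between -0.053 and 0.053 m and y of insert_c in the frame of tray between -0.072 and 0.072 m and z of insert_c in the frame of tray between -0.005 and 0.05 m and contact force between the fingers and insert_c below 0.1 N and x of insert_d in the frame of tray between -0.053 and 0.053 m and y of insert_d in the frame of tray between -0.072 and 0.072 m and z of insert_d in the frame of tray between -0.005 and 0.05 m and contact force between the fingers and insert_d below 0.1 N), for 0.2 s.
4. the lever is back and the pins are down, the slide still out (value of joint ejector_lever below 0.14 rad and value of joint slide above 0.115 m), for 0.2 s.
At the end, for the whole second after the job is handed in: Every insert present is in the tray (its origin within 53 mm in x and 72 mm in y of the tray's origin and below 50 mm above it) and at rest, the lever is back within 0.14 rad of zero, and the slide is home within 6 mm (x of insert_a in the frame of tray between -0.053 and 0.053 m and y of insert_a in the frame of tray between -0.072 and 0.072 m and z of insert_a in the frame of tray between -0.005 and 0.05 m and linear speed of each of insert_a, insert_b, insert_c, insert_d below 0.02 m/s and x of insert_b in the frame of tray between -0.053 and 0.053 m and y of insert_b in the frame of tray between -0.072 and 0.072 m and z of insert_b in the frame of tray between -0.005 and 0.05 m and x of insert_c in the frame of tray between -0.053 and 0.053 m and y of insert_c in the frame of tray between -0.072 and 0.072 m and z of insert_c in the frame of tray between -0.005 and 0.05 m and x of insert_d in the frame of tray between -0.053 and 0.053 m and y of insert_d in the frame of tray between -0.072 and 0.072 m and z of insert_d in the frame of tray between -0.005 and 0.05 m and value of joint slide below 0.006 m and value of joint ejector_lever below 0.14 rad); the robot touches nothing.
It fails at once if the lever is over (more than 0.45 rad) while the slide is not out (less than 0.115 m) (value of joint ejector_lever above 0.45 rad and value of joint slide below 0.115 m).
It fails at once if the bottle or the caliper is moved by more than 40 mm or knocked over (distance of any of bottle_1, caliper from where it was at the start of the episode above 0.04 m or angle between bottle_1's own z axis and vertical above 0.5 rad).
Of insert_a, insert_b, insert_c, insert_d only 2 to 4 are there at a start; the rules pass over those that are not, and their reading is None.
At some moment in a run one of tray may be knocked a few centimetres aside while the robot is not near it.
Once in a run the grip may slacken for a moment while it holds something.
It also fails if it takes over 210 s, if anything falls off the work surface, if the arm or the gripper's body presses on something with over 40 N, if the wrist force passes 120 N, or if a joint passes its speed limit or range.

ROBOT

A 6-joint arm with a two-finger parallel gripper is mounted at the origin on a cart in front of the work surface, level with it; the furniture and walls round the work are solid. World frame = base frame: x ahead of the robot, y to its left, z up, the work surface at z = 0. Lengths are in m, angles in rad, forces in N, time in s.
With the tool pointing down it reaches from about 0.35 to 0.975 m from the base axis. Payload 17.4 kg.
Tool frame: the origin (TCP) lies midway between the tips of the shut fingers; the grasp point (between the pads) lies 19 mm behind it (arm.hold_point_z is the distance from the TCP to the grasp point, in m); z points along the fingers, y is the line along which they close (so a half turn about z gives the same grasp; the last joint's range is limited). The gripper opens to 85 mm and grips with 20 to 120 N. Pads are 22 mm wide; open, the fingers measure 114 mm over their backs; the gripper's body (76 mm by 85 mm) begins 54 mm behind the grasp point. The pads swing forward as they close: fully open they stand 13 mm farther back than shut.
Start: joints at [-1.34, 0.116, 1.442, -0, 1.584, -0.038], TCP at [0.179, -0.651, 0.231] pointing down, gripper open.
Joint ranges: [-2.83, 2.83], [-0.83, 2.19], [0.07, 2.5], [-1.14, 4.28], [0.01, 3], [-2.97, 2.97]. Speed limits (rad/s): [1.89, 1.89, 2.22, 3.14, 3.14, 3.14].

INTERFACE

Orientations are given as [roll, pitch, yaw] about the fixed x, y, z axes, in that order (R = Rz(yaw) Ry(pitch) Rx(roll)).
In Python, from cell import arm gives the robot as it stands.
- The arm moves only by the shell command python3 jog.py 'ROWS' [OPENING] [FORCE]. ROWS is one flat JSON list of numbers that holds 1 to 8 rows one after another, with no inner brackets; each row has 6 numbers: dx, dy, dz in m, then a rotation vector rx, ry, rz in rad; each row shifts and turns the commanded pose from where the row before left it, along the tool's axes as they then stand; what a row does not reach is not made up. A row lasts 1/10 s, in which the tool goes at most 0.05 m and 0.15 rad, less where a joint would pass 70% of its speed; a pose out of reach is approached as far as the arm can. OPENING is the opening from 0.0 (shut) to 1.0 (fully open), set as the command begins (- or left out keeps the last). The fingers move at their own pace and stop on an object; FORCE is the grip in N (left out, the last holds). Time passes only in rows, so rows that do not move let the fingers close. It prints the time, the measured TCP pose, the force, the opening and the grip force at its end. Input that does not fit is refused with a message, and nothing moves.
- arm.get_state(): the state, without advancing time (a new reading comes with each control period).
- arm.read_camera(name): name is "side" or "top"; returns the picture (420x560x3 uint8, blue, green, red); there is no depth.
- arm.calibration(name): a dict with "fx", "fy", "cx", "cy" (pixels), "extrinsics" (4x4, takes a point from camera to world coordinates). Camera axes: x right, y down, z forward; pixel columns grow to the right and rows downward; lengths in m; the calibration is good to about 2 mm. A picture is of the moment at which its call begins. calibration takes no time and is no camera call.
- arm.close_job(): hands the job in; it is judged then, once.
The state is a dict: "time_s": time; "joint_pos": joint angles; "dq": joint speeds; "tau": joint torques, N m; "eef_pos": TCP position; "tool_rot": TCP orientation; "force": force on the tool from outside, world axes, zero at the start; "moment": the same for the moment, N m; "gripper_width": opening from 0.0 (shut) to 1.0 (fully open); "grip_force": force on a finger pad.
Only numpy, scipy, OpenCV 4.12 (cv2) and the standard library are available. Lean on these libraries where they do the work, as an engineer would, in place of code of your own. Each camera call takes 0.05 s, during which the arm holds its last target. There are 200 camera calls.

## Working session

There is one attempt and no reset: what is moved stays moved. The work goes in short steps, Python scripts to look and compute and a shell command to move; the robot and the scene stay as the last step left them, time stands still between calls to the robot, and variables do not carry over. Pictures are saved under pics/ and viewed, at most 14 in all, crops included, and the job is handed in when it is done.

```bash
ls; mkdir -p pics
python3 - <<'E'
from cell import arm
import cv2
for n in("side","top"):
    cv2.imwrite(f"pics/{n}0.png",arm.read_camera(n)); print(n,arm.calibration(n))
print(arm.get_state(),arm.hold_point_z)
E
```

```text
cell.py
jog.py
pics
side {'fx': 420.97424744814714, 'fy': 420.97424744814714, 'cx': 282.77600980976604, 'cy': 209.90808172072155, 'extrinsics': array([[-0.99968848,  0.02235979, -0.01109002,  0.63920879],
       [ 0.02209171,  0.58592758, -0.81006224,  0.48267542],
       [-0.01161487, -0.81005488, -0.58623901,  0.63885967],
       [ 0.        ,  0.        ,  0.        ,  1.        ]])}
top {'fx': 489.5106262863827, 'fy': 489.5106262863827, 'cx': 285.200766125829, 'cy': 213.5660143403234, 'extrinsics': array([[-0.51916019, -0.83681658,  0.17381226,  0.38552395],
       [-0.85467177,  0.50901655, -0.1021681 , -0.16430863],
       [-0.00297736, -0.20159404, -0.97946464,  1.30412813],
       [ 0.        ,  0.        ,  0.        ,  1.        ]])}
{'time_s': 0.1, 'joint_pos': array([-1.33980781e+00,  1.16442479e-01,  1.44215485e+00, -1.11426647e-05,
        1.58403710e+00, -3.77773565e-02]), 'dq': array([-0.00077891, -0.00269999, -0.0022078 , -0.0005834 ,  0.00049845,
       -0.0009384 ]), 'tau': array([ 1.79628725e-03, -7.33668780e+01, -6.33792901e+01, -8.11762834e-05,
        5.23593131e-03, -5.91418456e-06]), 'eef_pos': array([ 0.17920584, -0.65060508,  0.23066008]), 'tool_rot': array([-3.14055120e+00, -2.82122740e-05,  2.68765719e-01]), 'force': array([-0.75412096, -0.25471154, -0.1593335 ]), 'moment': array([ 0.05061103,  0.00870636, -0.03680155]), 'grip_force': 0.0, 'gripper_width': 1.0039378678398907} 0.0187
```
View pics/side0.png

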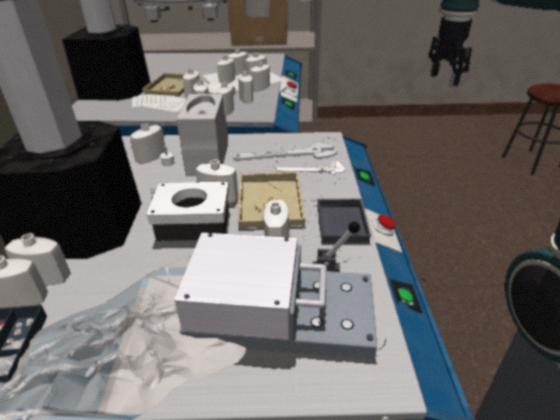

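View pics/top0.png

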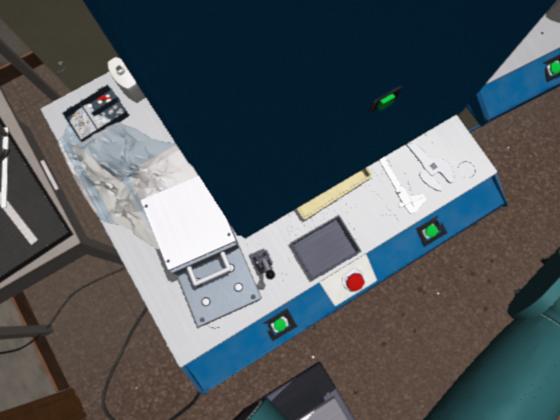

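The side view shows the housing roof around (240,270), the handle bar near (318,285), the ball at (352,228) and the tray at (343,220). In the top view the ball is at (270,274), the handle at about (210,270) and the tray at (325,248). I'll zoom in for exact points.

Run:
```python
import cv2
s=cv2.imread("pics/side0.png")[190:360,170:400]; t=cv2.imread("pics/top0.png")[170:335,135:370]
cv2.imwrite("pics/side0c.png",cv2.resize(s,None,fx=3.4,fy=3.4,interpolation=cv2.INTER_CUBIC))
cv2.imwrite("pics/top0c.png",cv2.resize(t,None,fx=3.4,fy=3.4,interpolation=cv2.INTER_CUBIC))
```

View pics/side0c.png

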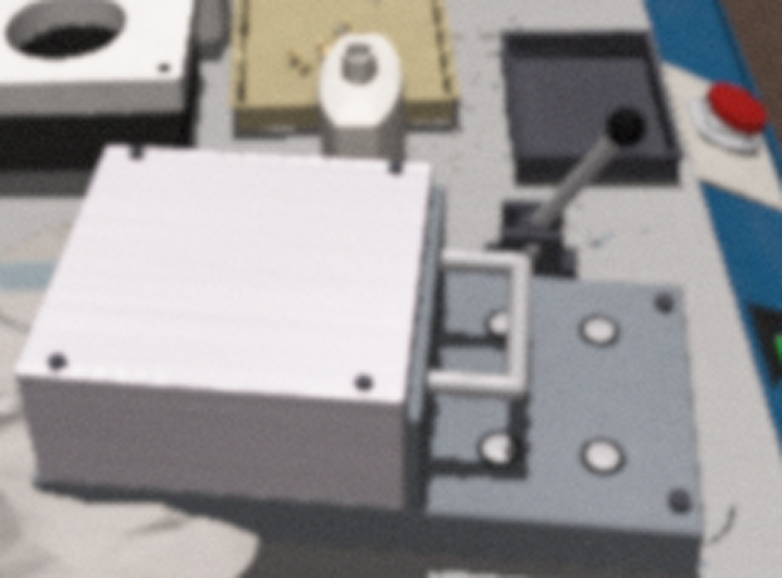

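View pics/top0c.png

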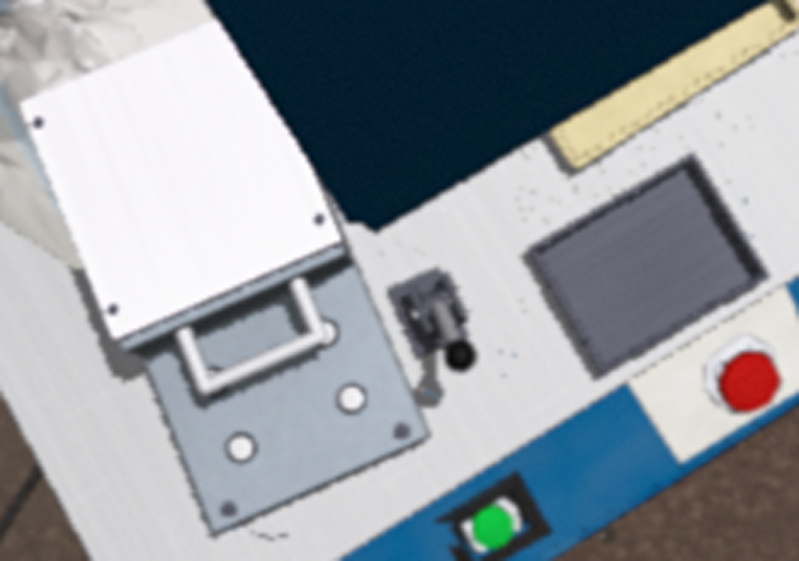

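The crops give matching points in both views: front roof corners, handle ends, ball, pin tops, base corners and tray rim. I'll triangulate them.

```bash
cat > h.py <<'E'
import numpy as np
from cell import arm
def ray(n,p):
    c=arm.calibration(n);E=c["extrinsics"]
    d=E[:3,:3]@[(p[0]-c["cx"])/c["fx"],(p[1]-c["cy"])/c["fy"],1]
    return E[:3,3],d/np.linalg.norm(d)
def tri(ps,pt):
    A=np.zeros((3,3));b=np.zeros(3);R=[ray("side",ps),ray("top",pt)]
    for o,d in R:
        P=np.eye(3)-np.outer(d,d);A+=P;b+=P@o
    x=np.linalg.solve(A,b)
    return x,max(np.linalg.norm((np.eye(3)-np.outer(d,d))@(x-o)) for o,d in R)
def plane(n,p,z):
    o,d=ray(n,p);return o+d*(z-o[2])/d[2]
def crop(n,p):
    o={"side":(170,190),"top":(135,170)}[n];return (p[0]/3.4+o[0],p[1]/3.4+o[1])
E
python3 - <<'E'
from h import *
np.set_printoptions(precision=4,suppress=True)
P={"roofR":((430,165),(345,243),.118),"roofL":((405,402),(122,345),.118),"hR":((522,258),(322,338),.084),"hL":((518,388),(207,388),.084),
"ball":((626,127),(460,355),.112),"pinR":((599,329),(352,398),.036),"pinL":((602,456),(240,447),.036),"baseR":((682,286),(427,436),.036),"baseL":((700,535),(212,533),.036),
"t++":((517,183),(526,250),.024),"t+-":((503,30),(692,156),.024),"t--":((655,32),(767,275),.024),"t-+":((680,183),(598,378),.024)}
for k,(s,t,z) in P.items():
    s=crop("side",s);t=crop("top",t);x,e=tri(s,t);print(k,x,round(e,4),plane("side",s,z)[:2],plane("top",t,z)[:2])
E
```

```text
roofR [ 0.6022 -0.1504  0.1101] 0.0024 [ 0.605  -0.1419] [ 0.5984 -0.15  ]
roofL [0.6222 0.0232 0.1081] 0.0028 [0.6252 0.0308] [0.6175 0.0222]
hR [ 0.554  -0.1003  0.0833] 0.0014 [ 0.5555 -0.1001] [ 0.5526 -0.1   ]
hL [ 0.5658 -0.0099  0.0792] 0.0006 [ 0.567  -0.0059] [ 0.5646 -0.0104]
ball [ 0.4871 -0.1796  0.1123] 0.0 [ 0.487 -0.18 ] [ 0.4871 -0.1796]
pinR [ 0.509  -0.0942  0.0321] 0.0004 [ 0.5101 -0.0906] [ 0.5082 -0.0943]
pinL [ 0.5208 -0.0037  0.0323] 0.0 [ 0.5215 -0.0007] [ 0.5204 -0.0041]
baseR [ 0.4548 -0.1281  0.0314] 0.0 [ 0.4562 -0.1235] [ 0.4545 -0.1282]
baseL [0.4778 0.0452 0.0302] 0.0011 [0.4803 0.049 ] [0.4764 0.0446]
t++ [ 0.5395 -0.268  -0.0045] 0.0015 [ 0.5426 -0.2341] [ 0.5376 -0.2661]
t+- [ 0.5345 -0.4169  0.0206] 0.0007 [ 0.5358 -0.4123] [ 0.5334 -0.4161]
t-- [ 0.4217 -0.4155  0.0176] 0.0028 [ 0.4214 -0.4051] [ 0.4242 -0.4151]
t-+ [ 0.4259 -0.264  -0.0051] 0.0001 [ 0.4357 -0.2303] [ 0.4249 -0.2618]
```

Nest origin is about (0.613, -0.062) with yaw -0.131, and the tray centre is about (0.480, -0.365). With tool yaw at 1.44, the tool's dx runs along nest +y, dy along nest +x and dz down. I'll turn first.

```bash
python3 jog.py '[0, 0, 0.004, 0, 0, -0.1464, 0, 0, 0.004, 0, 0, -0.1464, 0, 0, 0.004, 0, 0, -0.1464, 0, 0, 0.004, 0, 0, -0.1464, 0, 0, 0.004, 0, 0, -0.1464, 0, 0, 0.004, 0, 0, -0.1464, 0, 0, 0.004, 0, 0, -0.1464, 0, 0, 0.004, 0, 0, -0.1464]' 0.47
cat >> h.py <<'E'
O=np.array([.6132,-.062]);Y=-.131
X=np.array([np.cos(Y),np.sin(Y)]);Yv=np.array([-np.sin(Y),np.cos(Y)])
def nest(p): d=np.array(p[:2])-O; return np.array([d@X,d@Yv])
def world(x,y): return O+x*X+y*Yv
def go(x,y,z):
    "print tool-axis shift from the measured pose to a world target"
    from scipy.spatial.transform import Rotation as Ro
    s=arm.get_state();R=Ro.from_euler("xyz",s["tool_rot"]).as_matrix()
    print(s["eef_pos"].round(4),s["tool_rot"].round(3),"nest",nest(s["eef_pos"]).round(4),"shift",(R.T@(np.array([x,y,z])-s["eef_pos"])).round(4))
E
python3 -c "
from h import *
go(*world(-.053,0),.18)"
```

```text
time_s: 0.9
eef_pos: [0.1792, -0.6506, 0.1987]
tool_rot: [-3.141, -0.001, 1.446]
force: [-0.2, -0.1, 0.7]
gripper_width: 0.473
grip_force: 0.0
[ 0.1792 -0.6506  0.1987] [-3.141e+00 -1.000e-03  1.446e+00] nest [-0.3534 -0.6403] shift [0.6384 0.3044 0.0191]
```

```bash
python3 jog.py '[0.04, 0.019, 0, 0, 0, 0, 0.04, 0.019, 0, 0, 0, 0, 0.04, 0.019, 0, 0, 0, 0, 0.04, 0.019, 0, 0, 0, 0, 0.04, 0.019, 0, 0, 0, 0, 0.04, 0.019, 0, 0, 0, 0, 0.04, 0.019, 0, 0, 0, 0, 0.04, 0.019, 0, 0, 0, 0]'
python3 jog.py '[0.04, 0.019, 0, 0, 0, 0, 0.04, 0.019, 0, 0, 0, 0, 0.04, 0.019, 0, 0, 0, 0, 0.04, 0.019, 0, 0, 0, 0, 0.04, 0.019, 0, 0, 0, 0, 0.04, 0.019, 0, 0, 0, 0, 0.04, 0.019, 0, 0, 0, 0, 0.04, 0.019, 0, 0, 0, 0]'
python3 jog.py '[0, 0, 0.01, 0, 0, 0, 0, 0, 0, 0, 0, 0]'
python3 - <<'E'
from h import *
import cv2
go(*world(-.053,0),.066)
s=arm.read_camera("side")[190:360,170:400]; t=arm.read_camera("top")[170:335,135:370]
cv2.imwrite("pics/c1.png",np.hstack([cv2.resize(a[:165],(395,290)) for a in(s,t)]))
E
```

```text
time_s: 1.7
eef_pos: [0.3722, -0.3516, 0.1991]
tool_rot: [-3.141, -0.0, 1.44]
force: [-0.1, -0.8, -0.3]
gripper_width: 0.47
grip_force: 0.0
time_s: 2.5
eef_pos: [0.5647, -0.0541, 0.1991]
tool_rot: [-3.142, 0.0, 1.44]
force: [1.1, -0.4, 0.9]
gripper_width: 0.474
grip_force: 0.0
time_s: 2.7
eef_pos: [0.5637, -0.0551, 0.1875]
tool_rot: [-3.139, 0.0, 1.442]
force: [0.1, -0.6, -0.3]
gripper_width: 0.473
grip_force: 0.0
[ 0.5637 -0.0551  0.1875] [-3.139  0.     1.442] nest [-0.0499  0.0003] shift [-0.0003 -0.0027  0.1215]
```

View pics/c1.png

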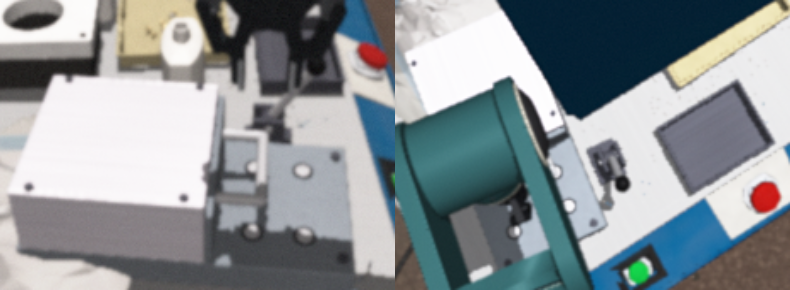

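The fingers hang astride the handle column (around (265,70) in the left half), with nothing in the way. Descending.

```bash
python3 jog.py '[0, -0.0027, 0.02, 0, 0, 0, 0, 0, 0.02, 0, 0, 0, 0, 0, 0.02, 0, 0, 0, 0, 0, 0.02, 0, 0, 0, 0, 0, 0.02, 0, 0, 0, 0, 0, 0.0215, 0, 0, 0, 0, 0, 0, 0, 0, 0]'
python3 jog.py '[0, 0, 0, 0, 0, 0, 0, 0, 0, 0, 0, 0, 0, 0, 0, 0, 0, 0, 0, 0, 0, 0, 0, 0, 0, 0, 0, 0, 0, 0, 0, 0, 0, 0, 0, 0]' 0.0 50
```

```text
time_s: 3.5
eef_pos: [0.5598, -0.0565, 0.0656]
tool_rot: [-3.138, 0.0, 1.438]
force: [-0.5, -0.0, 0.2]
gripper_width: 0.474
grip_force: 0.0
time_s: 4.1
eef_pos: [0.5621, -0.0561, 0.0696]
tool_rot: [3.139, 0.001, 1.44]
force: [-2.1, -4.4, 7.6]
gripper_width: 0.118
grip_force: 49.0
```

```bash
python3 jog.py '[0, -0.017, 0, 0, 0, 0, 0, -0.017, 0, 0, 0, 0, 0, -0.017, 0, 0, 0, 0, 0, -0.017, 0, 0, 0, 0, 0, -0.017, 0, 0, 0, 0, 0, -0.017, 0, 0, 0, 0, 0, -0.017, 0, 0, 0, 0, 0, -0.012, 0, 0, 0, 0]'
python3 jog.py '[0, -0.003, 0, 0, 0, 0, 0, -0.002, 0, 0, 0, 0, 0, -0.002, 0, 0, 0, 0, 0, 0, 0, 0, 0, 0]'
python3 -c "
from h import *
go(*world(-.188,0),.066)"
```

```text
time_s: 4.9
eef_pos: [0.4319, -0.0397, 0.0696]
tool_rot: [3.138, 0.003, 1.44]
force: [3.6, -13.8, 6.4]
gripper_width: 0.118
grip_force: 51.2
time_s: 5.3
eef_pos: [0.4282, -0.0392, 0.0697]
tool_rot: [3.13, 0.003, 1.44]
force: [36.2, -17.9, -16.0]
gripper_width: 0.12
grip_force: 49.9
[ 0.4282 -0.0392  0.0697] [3.13e+00 3.00e-03 1.44e+00] nest [-0.1864 -0.0016] shift [ 0.0016 -0.0017  0.0037]
```

The slide is at its stop: it moved 135 mm and the wrist reads 36 N. Releasing and rising, then computing the lever approach and the bottle position.

```bash
python3 jog.py '[0, 0.002, 0, 0, 0, 0, 0, 0, 0, 0, 0, 0, 0, 0, 0, 0, 0, 0, 0, 0, 0, 0, 0, 0]' 0.47
python3 jog.py '[0, 0, 0.0, 0, 0, 0, 0, 0, -0.02, 0, 0, 0, 0, 0, -0.03, 0, 0, 0, 0, 0, -0.03, 0, 0, 0, 0, 0, -0.03, 0, 0, 0, 0, 0, -0.01, 0, 0, 0]'
python3 -c "
from h import *
go(*world(-.165,-.133),.19)
print('bottle',nest(plane('side',(276,206),.11)))"
```

```text
time_s: 5.7
eef_pos: [0.4265, -0.0377, 0.068]
tool_rot: [3.142, -0.0, 1.44]
force: [0.2, 0.2, 0.2]
gripper_width: 0.47
grip_force: 0.0
time_s: 6.3
eef_pos: [0.4273, -0.0379, 0.1909]
tool_rot: [3.138, 0.0, 1.44]
force: [-0.3, -0.4, -0.1]
gripper_width: 0.474
grip_force: 0.0
[ 0.4273 -0.0379  0.1909] [3.138 0.    1.44 ] nest [-0.1875 -0.0004] shift [-0.1327  0.0224  0.001 ]
bottle [ 0.05640337 -0.1954398 ]
```

```bash
python3 jog.py '[-0.0442, 0.0075, 0, 0, 0, 0, -0.0442, 0.0075, 0, 0, 0, 0, -0.0442, 0.0074, 0, 0, 0, 0, 0, 0, 0, 0, 0, 0, 0, 0, 0.03, 0, 0, 0, 0, 0, 0.03, 0, 0, 0, 0, 0, 0.034, 0, 0, 0, 0, 0, 0, 0, 0, 0]' 0.0 30
python3 jog.py '[0, 0.016, 0, 0, 0, 0, 0, 0.016, 0, 0, 0, 0, 0, 0.016, 0, 0, 0, 0, 0, 0.016, 0, 0, 0, 0, 0, 0.016, 0, 0, 0, 0, 0, 0.016, 0, 0, 0, 0, 0, 0.016, 0, 0, 0, 0]'
python3 -c "
from h import *
go(*world(-.035,-.133),.095)"
```

```text
time_s: 7.1
eef_pos: [0.4294, -0.1708, 0.0893]
tool_rot: [-3.135, -0.002, 1.44]
force: [-0.5, -0.3, 0.9]
gripper_width: 0.0
grip_force: 0.0
time_s: 7.8
eef_pos: [0.5437, -0.1867, 0.0965]
tool_rot: [3.14, 0.001, 1.44]
force: [-8.1, -0.2, -2.6]
gripper_width: 0.003
grip_force: 3.8
[ 0.5437 -0.1867  0.0965] [3.14e+00 1.00e-03 1.44e+00] nest [-0.0526 -0.1328] shift [-0.0003  0.0176  0.0015]
```

```bash
python3 jog.py '[0, 0.009, 0, 0, 0, 0, 0, 0.006, 0, 0, 0, 0, 0, 0.003, 0, 0, 0, 0, 0, 0, 0, 0, 0, 0]'
```

```text
time_s: 8.2
eef_pos: [0.5602, -0.1887, 0.0946]
tool_rot: [-3.14, -0.0, 1.44]
force: [-5.0, 0.8, -0.9]
gripper_width: 0.001
grip_force: 2.0
```

```bash
python3 jog.py '[0, 0.003, 0, 0, 0, 0, 0, 0, 0, 0, 0, 0]'; python3 jog.py '[0, 0.003, 0, 0, 0, 0, 0, 0, 0, 0, 0, 0]'
```

```text
time_s: 8.4
eef_pos: [0.5631, -0.189, 0.0949]
tool_rot: [-3.14, -0.0, 1.44]
force: [-6.8, 0.8, -0.4]
gripper_width: 0.005
grip_force: 2.7
time_s: 8.6
eef_pos: [0.5661, -0.1895, 0.0949]
tool_rot: [-3.14, -0.0, 1.44]
force: [-6.9, 0.9, 0.6]
gripper_width: -0.001
grip_force: 2.8
```

```bash
python3 jog.py '[0, 0.003, 0, 0, 0, 0, 0, 0, 0, 0, 0, 0]'; python3 jog.py '[0, 0.003, 0, 0, 0, 0, 0, 0, 0, 0, 0, 0]'; python3 jog.py '[0, 0.003, 0, 0, 0, 0, 0, 0, 0, 0, 0, 0]'
```

```text
time_s: 8.8
eef_pos: [0.5691, -0.1898, 0.0949]
tool_rot: [-3.14, -0.0, 1.44]
force: [-6.4, 0.5, 0.1]
gripper_width: 0.001
grip_force: 2.7
time_s: 9.0
eef_pos: [0.5704, -0.19, 0.0946]
tool_rot: [-3.135, -0.0, 1.44]
force: [-22.8, 4.0, 6.6]
gripper_width: 0.001
grip_force: 11.6
time_s: 9.2
eef_pos: [0.5711, -0.1901, 0.0944]
tool_rot: [-3.13, -0.001, 1.44]
force: [-47.5, 7.5, 16.0]
gripper_width: -0.001
grip_force: 24.2
```

Stop reached. Backing off, rising, and moving aside to look.

```bash
python3 jog.py '[0, -0.015, 0, 0, 0, 0, 0, -0.015, 0, 0, 0, 0, 0, 0, -0.035, 0, 0, 0, 0, 0, -0.035, 0, 0, 0, 0, 0, -0.035, 0, 0, 0, -0.04, -0.02, 0, 0, 0, 0, -0.04, -0.02, 0, 0, 0, 0, -0.04, -0.02, 0, 0, 0, 0]' 1.0
python3 jog.py '[-0.04, -0.02, 0, 0, 0, 0, -0.04, -0.02, 0, 0, 0, 0, -0.04, -0.02, 0, 0, 0, 0, -0.02, -0.02, 0, 0, 0, 0, 0, 0, 0, 0, 0, 0]'
python3 - <<'E'
import cv2
from h import *
for n in("side","top"): cv2.imwrite(f"pics/{n}2.png",arm.read_camera(n))
s=cv2.imread("pics/side2.png")[190:360,170:400]; t=cv2.imread("pics/top2.png")[170:335,135:370]
cv2.imwrite("pics/side2c.png",cv2.resize(s,None,fx=3.4,fy=3.4,interpolation=cv2.INTER_CUBIC))
cv2.imwrite("pics/top2c.png",cv2.resize(t,None,fx=3.4,fy=3.4,interpolation=cv2.INTER_CUBIC))
E
```

```text
time_s: 10.0
eef_pos: [0.4698, -0.2989, 0.2008]
tool_rot: [3.14, 0.001, 1.441]
force: [-0.3, -0.6, -0.7]
gripper_width: 0.996
grip_force: 0.0
time_s: 10.5
eef_pos: [0.3709, -0.4285, 0.2003]
tool_rot: [3.141, 0.001, 1.437]
force: [0.1, 0.7, 0.3]
gripper_width: 1.002
grip_force: 0.0
```

View pics/side2c.png

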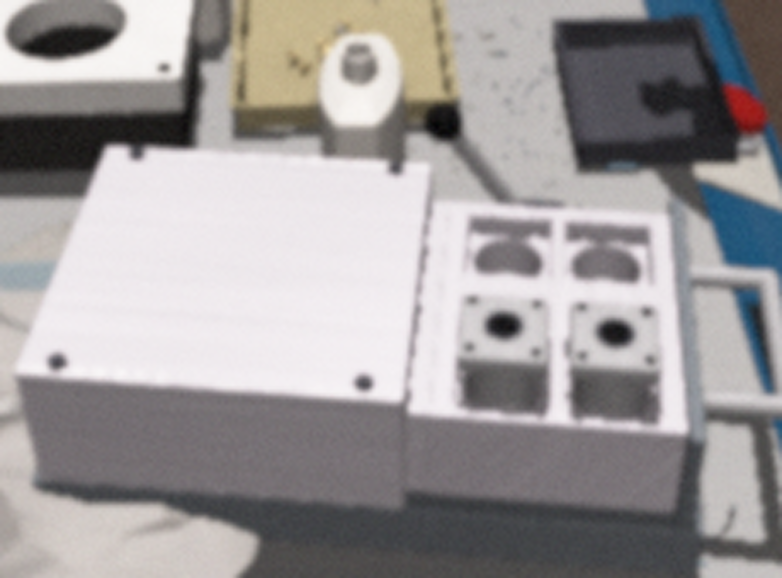

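View pics/top2c.png

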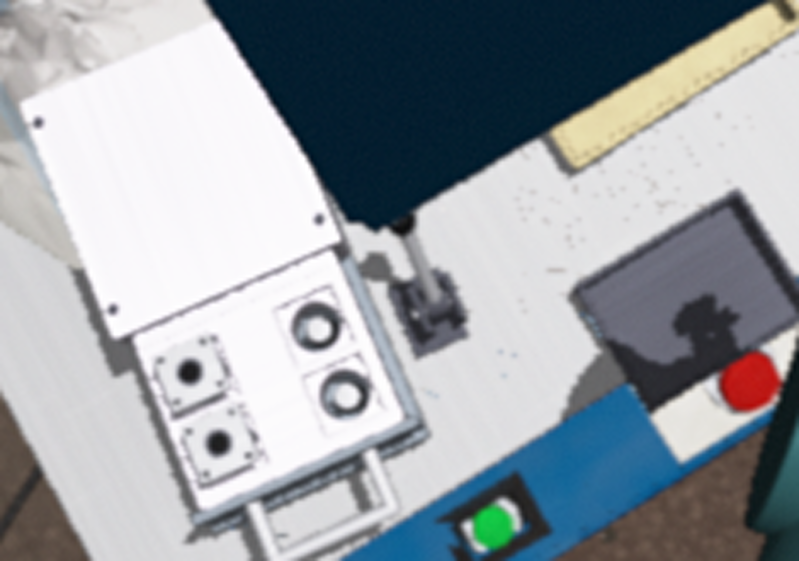

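Two inserts are up at the left wells, with flange holes at side crop (505,324) and (614,332) and top crop (189,371) and (218,442). The tray has been knocked; its rim corners in the top crop are now (575,290), (738,192), (803,300) and (650,410).

Run:
```python
from h import *
np.set_printoptions(precision=4,suppress=True)
P={"A":((505,324),(189,371),.128),"B":((614,332),(218,442),.128),"slideR":((668,212),(425,430),.1),
"t+-":((555,20),(738,192),.024),"t--":((702,18),(806,305),.024),"ball":((443,122),(402,220),.112)}
for k,(s,t,z) in P.items():
    s=crop("side",s);t=crop("top",t);x,e=tri(s,t);print(k,x,round(e,4),"nest",nest(x),nest(plane("side",s,z)),nest(plane("top",t,z)))
for p in((575,290),(738,192),(806,305),(650,410)): print(plane("top",crop("top",p),.024))
go(*world(-.046,.045),.2)
```

```text
A [ 0.5751 -0.0105  0.1255] 0.0004 nest [-0.0445  0.0461] [-0.0449  0.0486] [-0.0445  0.0457]
B [ 0.522  -0.0039  0.1248] 0.0001 nest [-0.098   0.0457] [-0.0975  0.0488] [-0.0984  0.0452]
slideR [ 0.462  -0.1324  0.0848] 0.006 nest [-0.1407 -0.0895] [-0.1324 -0.0735] [-0.1474 -0.089 ]
t+- [ 0.4922 -0.4329  0.0178] 0.0012 nest [-0.0715 -0.3835] [-0.0701 -0.3746] [-0.0733 -0.3822]
t-- [ 0.3852 -0.4271  0.0221] 0.0041 nest [-0.1783 -0.3918] [-0.1819 -0.3876] [-0.1743 -0.3922]
ball [ 0.594  -0.194   0.1077] 0.0007 nest [-0.0018 -0.1333] [-0.0015 -0.1281] [-0.0033 -0.1333]
[ 0.4914 -0.2822  0.024 ]
[ 0.4906 -0.4313  0.024 ]
[ 0.3891 -0.4281  0.024 ]
[ 0.3839 -0.2828  0.024 ]
[ 0.3729 -0.4267  0.2001] [3.141 0.    1.439] nest [-0.1906 -0.393 ] shift [0.4381 0.1442 0.    ]
```

Inserts are at nest (-45,45) and (-98,45) with flange tops near 0.126. Tray centre is now about (0.4385, -0.3565). Turning to yaw -0.131, so that dx runs along nest +x and dy along nest -y.

```bash
python3 jog.py '[0, 0, 0, 0, 0, 0.143, 0, 0, 0, 0, 0, 0.143, 0, 0, 0, 0, 0, 0.143, 0, 0, 0, 0, 0, 0.143, 0, 0, 0, 0, 0, 0.143, 0, 0, 0, 0, 0, 0.143, 0, 0, 0, 0, 0, 0.143, 0, 0, 0, 0, 0, 0.143]' 0.75
python3 jog.py '[0, 0, 0, 0, 0, 0.143, 0, 0, 0, 0, 0, 0.143, 0, 0, 0, 0, 0, 0.141, 0, 0, 0, 0, 0, 0]'
python3 -c "
from h import *
go(*world(-.045,.0455),.2)
print(nest((.4385,-.3565)))"
```

```text
time_s: 11.4
eef_pos: [0.374, -0.4256, 0.1996]
tool_rot: [3.141, -0.0, 0.292]
force: [-0.3, -0.1, 0.7]
gripper_width: 0.75
grip_force: 0.0
time_s: 11.8
eef_pos: [0.3739, -0.4258, 0.1995]
tool_rot: [3.141, -0.001, -0.132]
force: [0.5, 0.1, -0.2]
gripper_width: 0.751
grip_force: 0.0
[ 0.3739 -0.4258  0.1995] [ 3.141e+00 -1.000e-03 -1.320e-01] nest [-0.1897 -0.3919] shift [ 0.1443 -0.4376 -0.0005]
[-0.13473388 -0.31479695]
```

```bash
python3 jog.py '[0.0144, -0.0438, 0, 0, 0, 0, 0.0144, -0.0438, 0, 0, 0, 0, 0.0144, -0.0438, 0, 0, 0, 0, 0.0144, -0.0438, 0, 0, 0, 0, 0.0144, -0.0438, 0, 0, 0, 0, 0.0144, -0.0438, 0, 0, 0, 0, 0.0144, -0.0438, 0, 0, 0, 0]'
python3 jog.py '[0.0144, -0.0438, 0, 0, 0, 0, 0.0144, -0.0438, 0, 0, 0, 0, 0.0147, -0.0434, 0, 0, 0, 0, 0, 0, 0, 0, 0, 0, 0, 0, 0, 0, 0, 0]'
python3 -c "
from h import *
go(*world(-.045,.0455),.103)"
```

```text
time_s: 12.5
eef_pos: [0.5135, -0.1332, 0.1995]
tool_rot: [3.142, -0.001, -0.125]
force: [0.7, -0.7, -0.4]
gripper_width: 0.752
grip_force: 0.0
time_s: 13.0
eef_pos: [0.5732, -0.0102, 0.1989]
tool_rot: [3.142, 0.0, -0.125]
force: [-1.1, -0.4, 0.2]
gripper_width: 0.748
grip_force: 0.0
[ 0.5732 -0.0102  0.1989] [ 3.142  0.    -0.125] nest [-0.0465  0.0461] shift [0.0015 0.0006 0.0959]
```

```bash
python3 jog.py '[0.0015, 0.0006, 0.03, 0, 0, 0, 0, 0, 0.03, 0, 0, 0, 0, 0, 0.02, 0, 0, 0, 0, 0, 0.01, 0, 0, 0, 0, 0, 0.006, 0, 0, 0, 0, 0, 0, 0, 0, 0]'
python3 jog.py '[0, 0, 0, 0, 0, 0, 0, 0, 0, 0, 0, 0, 0, 0, 0, 0, 0, 0, 0, 0, 0, 0, 0, 0, 0, 0, 0, 0, 0, 0]' 0.0 70
python3 jog.py '[0, 0, -0.01, 0, 0, 0, 0, 0, -0.02, 0, 0, 0, 0, 0, -0.02, 0, 0, 0, 0, 0, -0.02, 0, 0, 0, 0, 0, -0.02, 0, 0, 0, 0, 0, 0, 0, 0, 0]'
```

```text
time_s: 13.6
eef_pos: [0.5744, -0.0129, 0.103]
tool_rot: [3.142, -0.0, -0.131]
force: [0.3, -0.2, 0.3]
gripper_width: 0.75
grip_force: 0.0
time_s: 14.1
eef_pos: [0.575, -0.0126, 0.1042]
tool_rot: [3.142, -0.002, -0.131]
force: [-0.7, -1.5, 7.0]
gripper_width: 0.498
grip_force: 70.5
time_s: 14.7
eef_pos: [0.5754, -0.0125, 0.1963]
tool_rot: [-3.141, -0.004, -0.131]
force: [0.3, 0.8, -1.8]
gripper_width: 0.496
grip_force: 71.3
```

Gripped (opening 0.496 is about 42 mm). Going over the tray.

```bash
python3 -c "
from h import *
go(.4385,-.3945,.196)"
```

```text
[ 0.5754 -0.0125  0.1963] [-3.141 -0.004 -0.131] nest [-0.044   0.0441] shift [-8.590e-02  3.966e-01 -2.000e-04]
```

```bash
python3 jog.py '[-0.0086, 0.0397, 0, 0, 0, 0, -0.0086, 0.0397, 0, 0, 0, 0, -0.0086, 0.0397, 0, 0, 0, 0, -0.0086, 0.0397, 0, 0, 0, 0, -0.0086, 0.0397, 0, 0, 0, 0]'
python3 jog.py '[-0.0086, 0.0397, 0, 0, 0, 0, -0.0086, 0.0397, 0, 0, 0, 0, -0.0086, 0.0397, 0, 0, 0, 0, -0.0086, 0.0397, 0, 0, 0, 0, -0.0086, 0.0397, 0, 0, 0, 0, 0, 0, 0, 0, 0, -0.131, 0, 0, 0, 0, 0, 0]'
python3 - <<'E'
import cv2
from h import *
go(.4385,-.3945,.196)
s=arm.read_camera("side")[110:280,230:460]; t=arm.read_camera("top")[200:335,235:470]
cv2.imwrite("pics/c3.png",np.hstack([cv2.resize(s,(395,292)),cv2.resize(t,(395,292))]))
E
```

```text
time_s: 15.2
eef_pos: [0.5049, -0.2049, 0.1921]
tool_rot: [-3.141, 0.001, -0.131]
force: [0.9, 0.3, -1.5]
gripper_width: 0.499
grip_force: 71.4
time_s: 15.9
eef_pos: [0.4367, -0.3955, 0.1918]
tool_rot: [-3.14, 0.001, 0.001]
force: [-0.6, 0.5, -1.8]
gripper_width: 0.499
grip_force: 71.6
[ 0.4367 -0.3955  0.1918] [-3.14e+00  1.00e-03  1.00e-03] nest [-0.1315 -0.3537] shift [ 0.0018 -0.001  -0.0042]
```

View pics/c3.png

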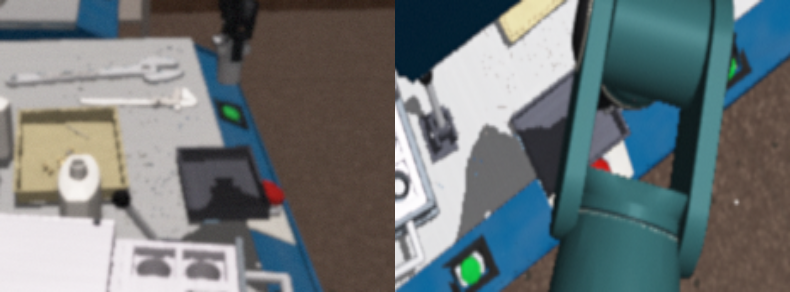

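The insert is held ((228,65) in the left half) and the tray is where it was measured. Lowering.

```bash
python3 jog.py '[0.0018, -0.001, 0.03, 0, 0, 0, 0, 0, 0.03, 0, 0, 0, 0, 0, 0.03, 0, 0, 0, 0, 0, 0.03, 0, 0, 0, 0, 0, 0.02, 0, 0, 0, 0, 0, 0.012, 0, 0, 0, 0, 0, 0, 0, 0, 0, 0, 0, 0, 0, 0, 0]'
```

```text
time_s: 16.8
eef_pos: [0.4396, -0.3938, 0.0418]
tool_rot: [3.141, -0.001, -0.0]
force: [-0.2, 0.3, -0.7]
gripper_width: 0.504
grip_force: 71.6
```

```bash
python3 jog.py '[0, 0, 0.004, 0, 0, 0, 0, 0, 0, 0, 0, 0]'
python3 jog.py '[0, 0, 0, 0, 0, 0, 0, 0, 0, 0, 0, 0, 0, 0, 0, 0, 0, 0, 0, 0, -0.02, 0, 0, 0, 0, 0, -0.03, 0, 0, 0, 0, 0, -0.05, 0, 0, 0, 0, 0, -0.05, 0, 0, 0, 0, 0, -0.01, 0, 0, 0]' 0.72
python3 -c "
from h import *
go(*world(-.0985,.0455),.2)"
```

```text
time_s: 17.0
eef_pos: [0.4398, -0.3943, 0.038]
tool_rot: [3.14, -0.002, -0.0]
force: [0.7, 0.2, 2.1]
gripper_width: 0.497
grip_force: 72.0
time_s: 17.8
eef_pos: [0.4403, -0.395, 0.2035]
tool_rot: [3.136, -0.006, -0.0]
force: [-0.1, 0.7, 0.4]
gripper_width: 0.717
grip_force: 0.0
[ 0.4403 -0.395   0.2035] [ 3.136 -0.006 -0.   ] nest [-0.128  -0.3527] shift [ 0.0812 -0.391   0.0018]
```

```bash
python3 jog.py '[0.0081, -0.0391, 0, 0, 0, 0, 0.0081, -0.0391, 0, 0, 0, 0, 0.0081, -0.0391, 0, 0, 0, 0, 0.0081, -0.0391, 0, 0, 0, 0, 0.0081, -0.0391, 0, 0, 0, 0]'
python3 jog.py '[0.0081, -0.0391, 0, 0, 0, 0, 0.0081, -0.0391, 0, 0, 0, 0, 0.0081, -0.0391, 0, 0, 0, 0, 0.0081, -0.0391, 0, 0, 0, 0, 0.0081, -0.0391, 0, 0, 0, 0, 0, 0, 0, 0, 0, 0.131, 0, 0, 0, 0, 0, 0, 0, 0, 0, 0, 0, 0]'
python3 -c "
from h import *
go(*world(-.0985,.0455),.103)"
```

```text
time_s: 18.3
eef_pos: [0.4796, -0.1968, 0.1966]
tool_rot: [3.142, -0.0, -0.0]
force: [0.6, -0.9, -0.5]
gripper_width: 0.721
grip_force: 0.0
time_s: 19.1
eef_pos: [0.5201, -0.0031, 0.1966]
tool_rot: [3.141, 0.0, -0.128]
force: [-0.7, -0.2, -0.2]
gripper_width: 0.717
grip_force: 0.0
[ 0.5201 -0.0031  0.1966] [ 3.141  0.    -0.128] nest [-0.1     0.0462] shift [0.0015 0.0007 0.0936]
```

```bash
python3 jog.py '[0.0015, 0.0007, 0.03, 0, 0, 0, 0, 0, 0.03, 0, 0, 0, 0, 0, 0.02, 0, 0, 0, 0, 0, 0.01, 0, 0, 0, 0, 0, 0.004, 0, 0, 0, 0, 0, 0, 0, 0, 0]'
python3 jog.py '[0, 0, 0, 0, 0, 0, 0, 0, 0, 0, 0, 0, 0, 0, 0, 0, 0, 0, 0, 0, 0, 0, 0, 0, 0, 0, 0, 0, 0, 0]' 0.0 70
python3 jog.py '[0, 0, -0.01, 0, 0, 0, 0, 0, -0.02, 0, 0, 0, 0, 0, -0.02, 0, 0, 0, 0, 0, -0.02, 0, 0, 0, 0, 0, -0.02, 0, 0, 0, 0, 0, 0, 0, 0, 0]'
python3 -c "
from h import *
go(.4395,-.3185,.196)"
```

```text
time_s: 19.7
eef_pos: [0.5217, -0.0041, 0.1032]
tool_rot: [3.142, -0.0, -0.131]
force: [-0.7, -0.3, 0.4]
gripper_width: 0.722
grip_force: 0.0
time_s: 20.2
eef_pos: [0.5222, -0.0039, 0.1041]
tool_rot: [3.142, -0.002, -0.131]
force: [-1.2, -1.3, 6.6]
gripper_width: 0.499
grip_force: 70.7
time_s: 20.8
eef_pos: [0.5224, -0.0038, 0.1962]
tool_rot: [-3.141, -0.004, -0.131]
force: [0.0, -0.3, -1.1]
gripper_width: 0.502
grip_force: 71.4
[ 0.5224 -0.0038  0.1962] [-3.141 -0.004 -0.131] nest [-0.0976  0.0459] shift [-4.120e-02  3.229e-01 -1.000e-04]
```

```bash
python3 jog.py '[-0.0052, 0.0404, 0, 0, 0, 0, -0.0052, 0.0404, 0, 0, 0, 0, -0.0052, 0.0404, 0, 0, 0, 0, -0.0052, 0.0404, 0, 0, 0, 0]'
python3 jog.py '[-0.0052, 0.0404, 0, 0, 0, 0, -0.0052, 0.0404, 0, 0, 0, 0, -0.0052, 0.0404, 0, 0, 0, 0, -0.0052, 0.0404, 0, 0, 0, 0, 0, 0, 0, 0, 0, -0.131, 0, 0, 0, 0, 0, 0, 0, 0, 0, 0, 0, 0]'
python3 - <<'E'
import cv2
from h import *
go(.4395,-.3185,.042)
s=arm.read_camera("side")[110:280,230:460]; t=arm.read_camera("top")[200:335,235:470]
cv2.imwrite("pics/c4.png",np.hstack([cv2.resize(s,(395,292)),cv2.resize(t,(395,292))]))
E
```

```text
time_s: 21.2
eef_pos: [0.4789, -0.1625, 0.1921]
tool_rot: [-3.141, 0.001, -0.13]
force: [1.3, -0.0, -0.9]
gripper_width: 0.502
grip_force: 71.4
time_s: 21.9
eef_pos: [0.438, -0.3183, 0.1923]
tool_rot: [-3.141, 0.0, -0.003]
force: [-0.5, 0.6, -0.9]
gripper_width: 0.501
grip_force: 71.6
[ 0.438  -0.3183  0.1923] [-3.141e+00  0.000e+00 -3.000e-03] nest [-0.1402 -0.277 ] shift [0.0016 0.0002 0.1503]
```

View pics/c4.png

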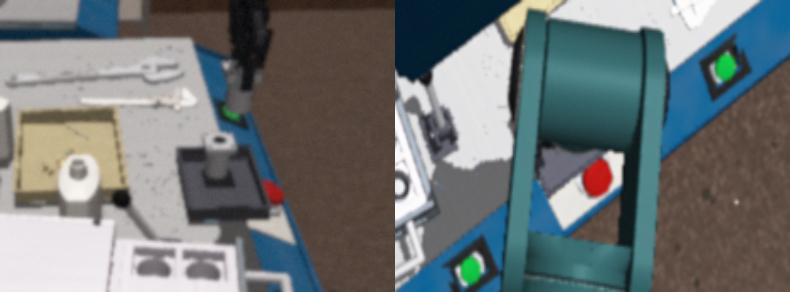

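Insert A stands in the far half of the tray (base near (218,178)), and the near half is free. Lowering B.

```bash
python3 jog.py '[0.0016, 0.0, 0.03, 0, 0, 0, 0, 0, 0.03, 0, 0, 0, 0, 0, 0.03, 0, 0, 0, 0, 0, 0.03, 0, 0, 0, 0, 0, 0.02, 0, 0, 0, 0, 0, 0.012, 0, 0, 0, 0, 0, 0.003, 0, 0, 0, 0, 0, 0, 0, 0, 0]'
python3 jog.py '[0, 0, 0.001, 0, 0, 0, 0, 0, 0, 0, 0, 0]'
```

```text
time_s: 22.8
eef_pos: [0.4402, -0.3185, 0.0383]
tool_rot: [3.141, -0.001, -0.0]
force: [-0.2, 0.1, -0.6]
gripper_width: 0.499
grip_force: 71.7
time_s: 23.0
eef_pos: [0.4402, -0.3188, 0.0377]
tool_rot: [3.141, -0.001, -0.0]
force: [-0.2, 2.7, 4.9]
gripper_width: 0.5
grip_force: 72.1
```

```bash
python3 jog.py '[0, 0, 0, 0, 0, 0, 0, 0, 0, 0, 0, 0, 0, 0, 0, 0, 0, 0, 0, 0, -0.02, 0, 0, 0, 0, 0, -0.03, 0, 0, 0, 0, 0, -0.05, 0, 0, 0, 0, 0, -0.05, 0, 0, 0, 0, 0, -0.01, 0, 0, 0]' 0.64
python3 jog.py '[0, -0.03, 0, 0, 0, 0, 0.01, -0.04, 0, 0, 0, 0, 0.02, -0.04, 0, 0, 0, 0, 0.02, -0.04, 0, 0, 0, 0, 0, 0, 0, 0, 0, 0]'
python3 - <<'E'
import cv2
from h import *
go(*world(.028,-.134),.2)
s=arm.read_camera("side")[190:320,230:430]; t=arm.read_camera("top")[200:335,235:470]
cv2.imwrite("pics/c5.png",np.hstack([cv2.resize(s,(395,292)),cv2.resize(t,(395,292))]))
E
```

```text
time_s: 23.8
eef_pos: [0.4409, -0.3198, 0.2032]
tool_rot: [3.137, -0.006, -0.0]
force: [-0.2, -0.0, 0.4]
gripper_width: 0.635
grip_force: 0.0
time_s: 24.3
eef_pos: [0.4911, -0.165, 0.1965]
tool_rot: [-3.141, -0.0, 0.004]
force: [0.0, -0.6, 0.6]
gripper_width: 0.641
grip_force: 0.0
[ 0.4911 -0.165   0.1965] [-3.141 -0.     0.004] nest [-0.1076 -0.1181] shift [ 0.1323  0.034  -0.0034]
```

View pics/c5.png

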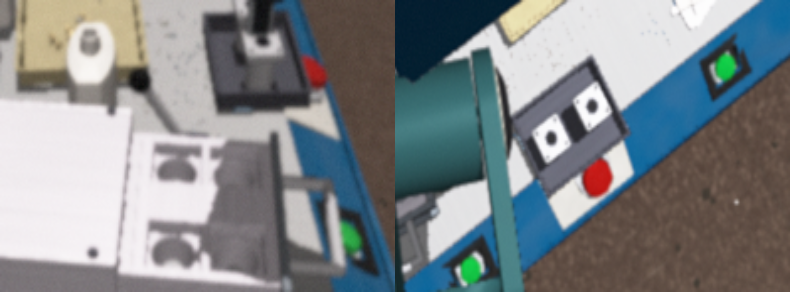

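Both inserts stand in the tray (top view (549,138) and (591,105)). Now the lever: turn to the nest axes, shut the fingers and go in behind the ball, away from the bottle.

```bash
python3 jog.py '[0, 0, 0, 0, 0, 0.135, 0.044, 0.004, 0, 0, 0, 0, 0.044, 0.004, 0, 0, 0, 0, 0.044, 0.004, 0, 0, 0, 0, 0, 0, 0, 0, 0, 0, 0, 0, 0, 0, 0, 0]' 0.0 30
python3 -c "
from h import *
go(*world(.027,-.128),.107)"
```

```text
time_s: 25.0
eef_pos: [0.6185, -0.1998, 0.1955]
tool_rot: [-3.141, 0.002, -0.136]
force: [0.3, 0.2, 0.4]
gripper_width: -0.0
grip_force: 0.0
[ 0.6185 -0.1998  0.1955] [-3.141e+00  2.000e-03 -1.360e-01] nest [ 0.0233 -0.1359] shift [ 0.0039 -0.0079  0.0885]
```

```bash
python3 jog.py '[0.0039, -0.0079, 0.01, 0, 0, 0, 0, 0, 0.03, 0, 0, 0, 0, 0, 0.03, 0, 0, 0, 0, 0, 0.0185, 0, 0, 0, 0, 0, 0, 0, 0, 0]'
python3 jog.py '[-0.01, 0, 0, 0, 0, 0, -0.015, 0, 0, 0, 0, 0, -0.015, 0, 0, 0, 0, 0, -0.015, 0, 0, 0, 0, 0, -0.015, 0, 0, 0, 0, 0, -0.015, 0, 0, 0, 0, 0, -0.015, 0, 0, 0, 0, 0]'
python3 -c "
from h import *
go(*world(-.09,-.133),.1)"
```

```text
time_s: 25.5
eef_pos: [0.6222, -0.1906, 0.1058]
tool_rot: [-3.141, 0.003, -0.135]
force: [-0.6, 0.3, -0.2]
gripper_width: -0.001
grip_force: 0.0
time_s: 26.2
eef_pos: [0.5247, -0.1777, 0.1105]
tool_rot: [3.141, -0.004, -0.135]
force: [6.4, -0.7, -3.9]
gripper_width: -0.001
grip_force: 2.9
[ 0.5247 -0.1777  0.1105] [ 3.141 -0.004 -0.135] nest [-0.0726 -0.1263] shift [-0.0174  0.0068  0.0105]
```

```bash
python3 jog.py '[-0.008, 0.002, 0.004, 0, 0, 0, -0.006, 0.002, 0.004, 0, 0, 0, -0.004, 0, 0, 0, 0, 0, 0, 0, 0, 0, 0, 0]'
python3 jog.py '[-0.003, 0, 0, 0, 0, 0, 0, 0, 0, 0, 0, 0]'
python3 jog.py '[-0.003, 0, 0, 0, 0, 0, 0, 0, 0, 0, 0, 0]'
python3 -c "
from h import *
go(*world(-.098,-.133),.1)"
```

```text
time_s: 26.6
eef_pos: [0.5065, -0.1795, 0.1009]
tool_rot: [3.141, -0.002, -0.135]
force: [3.6, -0.6, 1.3]
gripper_width: 0.001
grip_force: 1.8
time_s: 26.8
eef_pos: [0.5054, -0.1793, 0.1015]
tool_rot: [3.141, -0.006, -0.135]
force: [18.9, -2.2, 0.2]
gripper_width: -0.001
grip_force: 9.9
time_s: 27.0
eef_pos: [0.5048, -0.1792, 0.1021]
tool_rot: [3.141, -0.012, -0.135]
force: [42.9, -5.4, -10.1]
gripper_width: 0.001
grip_force: 20.9
[ 0.5048 -0.1792  0.1021] [ 3.141 -0.012 -0.135] nest [-0.0922 -0.1304] shift [-0.0059  0.0027  0.0021]
```

The lever is against its back stop. Rise and get in front of the handle.

```bash
python3 jog.py '[0.012, 0, 0, 0, 0, 0, 0.01, 0, 0, 0, 0, 0, 0, 0, -0.03, 0, 0, 0, 0, 0, -0.04, 0, 0, 0, 0, 0, -0.03, 0, 0, 0, 0, 0, 0, 0, 0, 0]'
python3 - <<'E'
import cv2
from h import *
go(*world(-.222,0),.2)
s=arm.read_camera("side")[190:320,230:430]; t=arm.read_camera("top")[200:335,185:420]
cv2.imwrite("pics/c6.png",np.hstack([cv2.resize(s,(395,292)),cv2.resize(t,(395,292))]))
E
```

```text
time_s: 27.6
eef_pos: [0.5234, -0.1819, 0.2047]
tool_rot: [3.14, -0.005, -0.135]
force: [0.6, -1.1, -0.5]
gripper_width: -0.002
grip_force: 0.0
[ 0.5234 -0.1819  0.2047] [ 3.14  -0.005 -0.135] nest [-0.0733 -0.1306] shift [-0.1492 -0.13    0.0038]
```

View pics/c6.png

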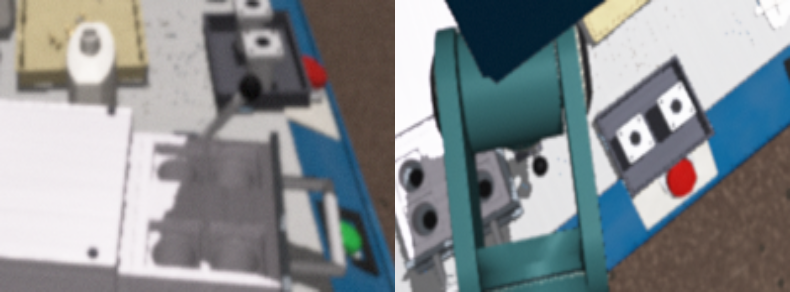

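The lever is back (ball at left-half (250,88)) and both inserts are in the tray. Now push the slide in by the handle.

```bash
python3 jog.py '[-0.0373, -0.0325, 0, 0, 0, 0, -0.0373, -0.0325, 0, 0, 0, 0, -0.0373, -0.0325, 0, 0, 0, 0, -0.0373, -0.0325, 0, 0, 0, 0, 0, 0, 0, 0, 0, 0]'
python3 jog.py '[0, 0, 0.03, 0, 0, 0, 0, 0, 0.03, 0, 0, 0, 0, 0, 0.03, 0, 0, 0, 0, 0, 0.03, 0, 0, 0, 0, 0, 0.01, 0, 0, 0, 0, 0, 0, 0, 0, 0]'
python3 -c "
from h import *
go(*world(-.072,0),.068)"
```

```text
time_s: 28.2
eef_pos: [0.3892, -0.0298, 0.1995]
tool_rot: [-3.141, 0.0, -0.132]
force: [0.6, -0.3, 0.5]
gripper_width: -0.001
grip_force: 0.0
time_s: 28.8
eef_pos: [0.391, -0.0325, 0.0687]
tool_rot: [3.142, 0.004, -0.135]
force: [0.1, -0.2, 0.3]
gripper_width: -0.001
grip_force: 0.0
[ 0.391  -0.0325  0.0687] [ 3.142  0.004 -0.135] nest [-2.241e-01  2.000e-04] shift [ 1.521e-01 -4.000e-04  1.000e-04]
```

```bash
python3 jog.py '[0.014, 0, 0, 0, 0, 0, 0.02, 0, 0, 0, 0, 0, 0.02, 0, 0, 0, 0, 0, 0.02, 0, 0, 0, 0, 0, 0.02, 0, 0, 0, 0, 0, 0.02, 0, 0, 0, 0, 0, 0.02, 0, 0, 0, 0, 0, 0.01, 0, 0, 0, 0, 0]'
python3 jog.py '[0.006, 0, 0, 0, 0, 0, 0.003, 0, 0, 0, 0, 0, 0, 0, 0, 0, 0, 0]'
python3 jog.py '[0.002, 0, 0, 0, 0, 0, 0, 0, 0, 0, 0, 0]'
python3 -c "
from h import *
go(*world(-.072,0),.068)"
```

```text
time_s: 29.6
eef_pos: [0.536, -0.052, 0.0714]
tool_rot: [-3.141, -0.0, -0.135]
force: [-5.3, 2.2, 2.9]
gripper_width: -0.002
grip_force: 2.6
time_s: 29.9
eef_pos: [0.5436, -0.0532, 0.0707]
tool_rot: [3.141, -0.001, -0.135]
force: [0.4, 0.4, -0.3]
gripper_width: -0.001
grip_force: 0.0
time_s: 30.1
eef_pos: [0.5453, -0.0533, 0.0705]
tool_rot: [3.141, -0.0, -0.135]
force: [-2.0, 0.5, 1.8]
gripper_width: -0.004
grip_force: 1.1
[ 0.5453 -0.0533  0.0705] [ 3.141 -0.    -0.135] nest [-0.0685 -0.0003] shift [-0.0035 -0.0003  0.0025]
```

```bash
python3 jog.py '[0.002, 0, 0, 0, 0, 0, 0, 0, 0, 0, 0, 0]'
python3 jog.py '[0.002, 0, 0, 0, 0, 0, 0, 0, 0, 0, 0, 0]'
python3 jog.py '[0.002, 0, 0, 0, 0, 0, 0, 0, 0, 0, 0, 0]'
```

```text
time_s: 30.3
eef_pos: [0.546, -0.0534, 0.0703]
tool_rot: [3.141, 0.004, -0.135]
force: [-18.9, 2.0, 11.5]
gripper_width: -0.005
grip_force: 9.4
time_s: 30.5
eef_pos: [0.5462, -0.0534, 0.0703]
tool_rot: [3.141, 0.008, -0.135]
force: [-39.0, 4.4, 21.9]
gripper_width: 0.002
grip_force: 19.5
time_s: 30.7
eef_pos: [0.5464, -0.0535, 0.0702]
tool_rot: [3.141, 0.013, -0.135]
force: [-59.8, 6.1, 34.0]
gripper_width: 0.002
grip_force: 29.9
```

The slide is hard against its home stop. Back off, rise and check.

```bash
python3 jog.py '[-0.02, 0, 0, 0, 0, 0, -0.03, 0, 0, 0, 0, 0, 0, 0, -0.04, 0, 0, 0, 0, 0, -0.04, 0, 0, 0, 0, 0, -0.04, 0, 0, 0, -0.03, 0, 0, 0, 0, 0, -0.04, 0, 0, 0, 0, 0, 0, 0, 0, 0, 0, 0]'
python3 - <<'E'
import cv2
from h import *
s=arm.read_camera("side")[190:360,170:400]; t=arm.read_camera("top")[170:335,135:370]
cv2.imwrite("pics/c7.png",np.hstack([cv2.resize(s,(395,292)),cv2.resize(t,(395,277))[:292] if 0 else cv2.resize(t,(395,292))]))
print(arm.get_state()["force"])
E
```

```text
time_s: 31.5
eef_pos: [0.4301, -0.0376, 0.1912]
tool_rot: [3.142, -0.002, -0.135]
force: [0.6, -0.1, 0.2]
gripper_width: -0.003
grip_force: 0.0
[ 0.76076647  0.66158874 -0.42149615]
```

View pics/c7.png

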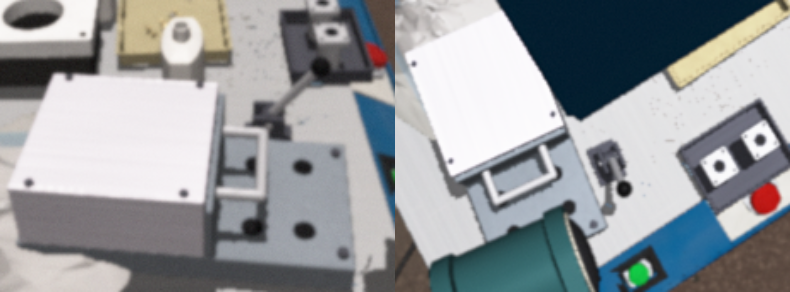

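The slide is home, the lever is back with the pins down, both inserts stand in the tray and the bottle hasn't moved. Handing in.

```bash
python3 -c "
from cell import arm
print(arm.close_job())"
```

```text
the job is handed in; nothing more can be done
None
```

I handed the job in at about 31.5 s on the robot's clock: both inserts stand in the tray, the lever is back and the slide is home, with the bottle unmoved and the caliper never approached; the hand-in call gave no verdict.

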